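# Line up the quarter-turn and hold the recorder's access cover shut

### The arm

A 7-joint arm with a two-finger parallel gripper is mounted at the origin on the work surface. World frame = base frame: x ahead of the robot, y to its left, z up, the work surface at z = 0. Lengths are in mm, angles in rad, forces in N, time in s.
With the tool pointing down it reaches from about 425 to 1025 mm from the base axis. Payload 3.6 kg.
Tool frame: the origin (TCP) lies midway between the tips of the shut fingers; the grasp point (between the pads) lies arm.hold_point_z behind it (arm.hold_point_z is the distance from the TCP to the grasp point, in mm); x points along the fingers, y is the direction in which the jaws open and shut, and the axes are right-handed (so a half turn about x gives the same grasp; the last joint's range is limited). The gripper opens to 85 mm and grips with 20 to 120 N. Pads are 22 mm wide; open, the fingers measure 114 mm over their backs; the gripper's body (76 mm by 85 mm) begins 54 mm behind the grasp point. The pads swing forward as they close: fully open they stand 13 mm farther back than shut.
Start: joints at [-1.224, 0.591, 0.048, 1.609, -0.033, 0.943, -0.034], TCP at [309.327, 655.703, 231.302] pointing down, gripper open.
Joint ranges: [-2.69, 2.69], [-0.47, 2.24], [-1.27, 1.36], [0.19, 2.51], [-1.53, 4.68], [0.08, 2.07], [-3.09, 3.09]. Speed limits (rad/s): [2.57, 2.57, 3.14, 3.14, 3.14, 3.14, 3.14].

### API

Orientations are given as a rotation vector (axis times angle).
In Python, from plant import readout, eyes, arm gives the robot as it stands.
- The arm moves only by the tool step_arm, never from a script. Its arguments are lists of equal length, an entry for each row: "dp": the shift along the tool's x, y, z in mm, a list of three; "twist": the turn about the tool's x in degrees. A call has 1 to 5 rows; each row shifts and turns the commanded pose from where the row before left it, along the tool's axes as they then stand; what a row does not reach is not made up. A row lasts 1/12 s, in which the tool goes at most 41.7 mm and 7.16 degrees, less where a joint would pass 70% of its speed; a pose out of reach is approached as far as the arm can. A call is refused whole if a number of a shift passes 41.7 or a number of a turn 7.16, either way. A call with a gripper value outside its range is refused whole. "claw" is the opening, from -1 (shut) to 1 (fully open), so that 0 is half open, set as the call begins (left out, the last holds). The fingers move at their own pace and stop on an object; the grip force is fixed at half the most. Time passes only in rows, so rows that do not move let the fingers close. It gives the time, the measured TCP pose, the force and the opening at its end, in the units of the state.
- readout.get_state(): the state, without advancing time (a new reading comes with each control period).
- eyes.read_camera(name): name is "scene" or "side" or "wrist"; returns the picture (384x512x3 uint8, blue, green, red); there is no depth.
- eyes.calibration(name): a dict with "intrinsics" (3x3 intrinsics, pixels), "k1" (the pictures are not rectified: a ray, as slopes to the right and down, at radius r is drawn at 1 + k1 r^2 times it, then the intrinsics apply), "R" (3x3) and "t" (3): a world point X has camera coordinates R X + t. Camera axes: x right, y down, z forward; pixel columns grow to the right and rows downward; lengths in mm; the calibration is good to about 2 mm. A picture is of the moment at which its call begins: read the wrist's pose just before it. calibration takes no time and is no camera call; for the wrist camera it gives the pose at the moment of the call.
- arm.close_job(): hands the job in, once; it reports no verdict.
The state is a dict: "t": time; "joints": joint angles; "qvel": joint speeds; "joint_efforts": joint torques, N m; "tcp_pos": TCP position; "ee_rot": TCP orientation; "ft_force": force on the tool from outside, world axes, zero at the start; "moment": the same for the moment, N m; "finger_gap": opening from 0.0 (shut) to 1.0 (fully open).
Only numpy, scipy, OpenCV 4.12 (cv2) and the standard library are available. Lean on these libraries where they do the work, as an engineer would, in place of code of your own. Each camera call takes 0.05 s, during which the arm holds its last target. There are 200 camera calls.

### The job

The access cover of the flight recorder stands open a crack, because its quarter-turn wing is out of line. Move the pocket multimeter off the cover and lay it on the bench mat, face up; then turn the wing until it lies in line with the index marks on the cover, so that its pin can drop into the slot of the frame. Let go of the wing, press the cover fully home against the frame with the hand on the plate beside the wing, and finish while still holding it pressed there, so that I can lock it; leave everything else as it stands.

Things in the scene. Friction and masses are not known exactly. Their poses are not given: they have to be found in the camera images.
- recorder: Orange flight recorder in its mounting tray (170 x 380 mm), bolted down: it does not move. Origin: centre of the tray's underside, on the bench; z up, x from near to far long side, y along its length. At -y: electronics box, 160 (x) x 210 mm (y), centre x 0, y -80, frame top 86 mm high, with the access cover on top. At its -y end a bar handle reaches y -213 mm, 55 mm high.
- memory_top (a point): Top centre of the recorder's upright orange memory cylinder with two white bands, 138 mm above the bench, at x 0, y +108 mm of the recorder; radius 59 mm, foot flange 66 mm. A steel beacon up to 61 mm high lies before it.
- cover: Flat aluminium access cover, 156 (x) x 206 (y) x 3.5 mm, on the electronics box. Origin: centre of its underside; axes as the recorder's when shut. Hinged along its far edge (+x); the free edge (-x) faces the robot. The wing's axis is at x -53, y 0 mm. Two thin black index marks lie on its top, 27 to 43 mm either side of that axis, on a line along the cover's y. The rest of the top is plain plate.
- free_edge (a point): Middle of the cover's free edge, on its top face (x -78, y 0 mm of the cover). Under this edge a soft bulb seal, 4 mm proud (2200 N/m), lifts the cover: pin in line and nothing pressing, the edge floats about 3 mm above home; about 7 N (up to 20 N does no harm) pressed down near this edge brings it home onto the rigid frame; let go, it rises again.
- cover_hinge (a joint): Opening angle of the cover, rad: 0 = fully home on the frame, grows as the free edge rises (158 mm from the hinge line). Starts near 0.043, standing on the misaligned pin; about 0.02 with the pin in line and nothing pressing.
- wing: Dark steel wing of the quarter-turn stud: upright bar 34 long (x) x 8 thick (y) x 17 mm high (z). It turns either way, with slight friction, about its z axis and stays where left. Origin: on that axis at the foot of the bar, 2.5 mm above the cover's top. A driver slot runs along its top. In line = its x axis parallel to the cover's y (either end first), pointing at the index marks.
- frame_slot (a point): Slot in the frame below the wing (hidden by the cover), 26 x 5.6 mm, along the recorder's y. The wing's cross pin lies along the wing; out of line it stands on the frame and keeps the cover about 6 mm up at the wing; within about 0.12 rad of in line it drops in, about 3 mm, once the wing is let go. The wing starts 0.5 to 1.4 rad clockwise (seen from above) from in line.
- meter: Pocket multimeter, dark grey, 110 long (x) x 52 wide (y) x 24 mm high (z), 0.15 to 0.25 kg, with display and dial on its top face; starts lying face up on the cover, behind the wing, lengthwise roughly along the cover's y axis. Origin: centre of its underside.
- mat: Dark grey rubber bench mat, fixed, 300 (x) x 250 (y) x 3 mm thick, to the right of the recorder. Origin: centre of its underside, z up. The half towards the robot (-x) is empty; a dish and a connector cap stand on its far half.
- dish: Bystander: small steel parts dish, 76 mm across, 18 mm high, on the far half of the mat. Origin: centre of underside.
- cap: Bystander: round metal connector cap, 42 mm across, 38 mm high, on the far half of the mat. Origin: centre of underside.
- driver: Bystander: screwdriver 190 mm long lying on the bench between robot and recorder. Origin: on the bench below its middle.
- spanner: Bystander: spanner 160 mm long lying on the bench to the left.
- adapter: Bystander: cream adapter box 75 x 115 x 36 mm on the bench behind the mat. Origin: centre of underside.
- tape: Bystander: roll of tape, 96 mm across, 24 mm high, lying to the left of the recorder.
- mug: Bystander: white mug, 80 mm across, 95 mm high, to the right of the mat.

How it is judged:
By the outcome, as a careful person would: the job done as asked, in the order asked, and still so for the second after the job is handed in, while the arm keeps its last pose, push and grip.
It also fails if it takes over 56 s, if anything falls off the work surface, if the arm or the gripper's body presses on something with over 40 N, if the wrist force passes 120 N, or if a joint passes its speed limit or range.

## Working session

There is one attempt and no reset: what is moved stays moved. The work goes in short steps, Python scripts to look and compute and a tool call to move; the robot and the scene stay as the last step left them, time stands still between calls to the robot, and variables do not carry over. Pictures are saved under pics/ and viewed, about 8 in all and at most 12, crops included, and the job is handed in when it is done.

Besides the shell and the picture viewer there is one more tool, called after "Emit:" as name(argument=value, ...), one argument or row to a line, values as JSON. step_arm: Moves the arm, as the interface text tells. Its arguments: {"type":"object","properties":{"dp":{"type":"array"},"twist":{"type":"array"},"claw":{"type":"number"}},"required":["dp","twist"]}

```bash
mkdir -p pics; ls; cat > h.py <<'E'
import numpy as np, cv2
from scipy.spatial.transform import Rotation as Ro
from plant import readout, eyes, arm
def shot(cam,name,crop=None,scale=1):
    c=eyes.calibration(cam); im=eyes.read_camera(cam)
    cv2.imwrite(f'pics/{name}_raw.png',im)
    np.save(f'pics/{name}.npy',{k:np.array(c[k]) for k in c},allow_pickle=True)
    out(im,name,crop,scale)
def out(im,name,crop=None,scale=1):
    if crop: x0,y0,x1,y1=crop; im=im[y0:y1,x0:x1]
    if scale!=1: im=cv2.resize(im,None,fx=scale,fy=scale,interpolation=cv2.INTER_CUBIC)
    cv2.imwrite(f'pics/{name}.png',im)
def cal(name): return np.load(f'pics/{name}.npy',allow_pickle=True).item()
def dist(c): return np.array([float(c['k1']),0,0,0,0])
def ray(c,uv):
    p=cv2.undistortPoints(np.array([[uv]],float),np.array(c['intrinsics'],float),dist(c))[0,0]
    d=c['R'].T@np.array([p[0],p[1],1]); o=-c['R'].T@c['t']; return o,d
def atz(c,uv,z):
    o,d=ray(c,uv); return o+d*(z-o[2])/d[2]
def proj(c,X):
    return cv2.projectPoints(np.array(X,float).reshape(-1,3),cv2.Rodrigues(np.array(c['R']))[0],np.array(c['t'],float),np.array(c['intrinsics'],float),dist(c))[0][:,0]
def st():
    s=readout.get_state(); R=Ro.from_rotvec(s['ee_rot']).as_matrix()
    print('t',s['t'],'tcp',np.round(s['tcp_pos'],1),'gap',s['finger_gap'],'F',np.round(s['ft_force'],1)); print(np.round(R,3)); print('q',np.round(s['joints'],2)); return s,R
E
python3 - <<'E'
from h import *
st(); print(arm.hold_point_z)
for n in('scene','side','wrist'):
    c=eyes.calibration(n); print(n,np.round(-np.array(c['R']).T@c['t']),np.round(c['R'],2).tolist(),c['k1'],c['intrinsics'][0][0])
shot('scene','s1',None,1.5); shot('side','d1',None,1.5)
E
```

```text
pics
t 0.0 tcp [309.  654.9 230.1] gap 1.0012790097754096 F [-0.4  0.3  0.3]
[[-0.001  0.427  0.904]
 [-0.002  0.904 -0.427]
 [-1.    -0.002  0.   ]]
q [-1.22  0.59  0.05  1.61 -0.03  0.94 -0.03]
18.700000000000003
scene [1274. -297.  830.] [[0.35, 0.94, 0.01], [0.65, -0.24, -0.72], [-0.68, 0.26, -0.69]] -0.022220132636217686 361.1794862638331
side [-193.  715. 1125.] [[-0.71, -0.71, -0.02], [-0.48, 0.5, -0.73], [0.52, -0.5, -0.69]] 0.024919355782056785 376.7582809025579
wrist [239. 688. 374.] [[0.43, 0.9, -0.0], [0.86, -0.41, 0.3], [0.27, -0.13, -0.95]] 0.020325609388399193 265.5831509697067
```

View pics/s1.png

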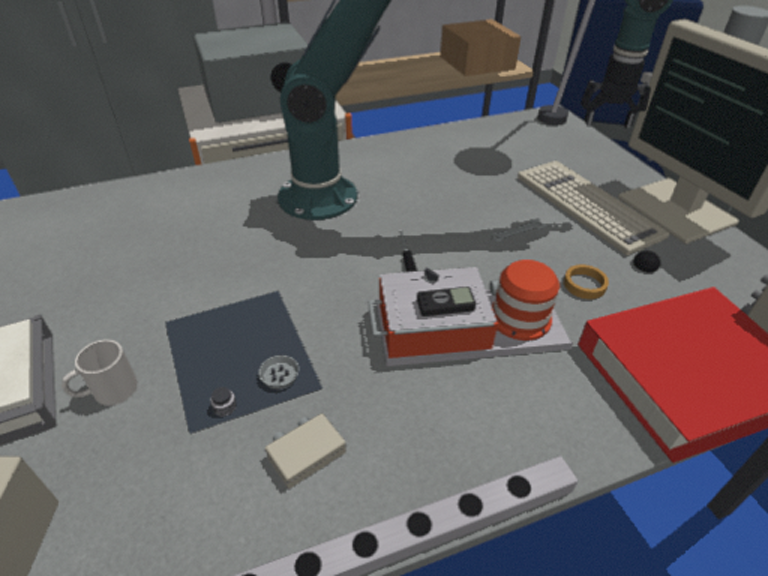

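View pics/d1.png

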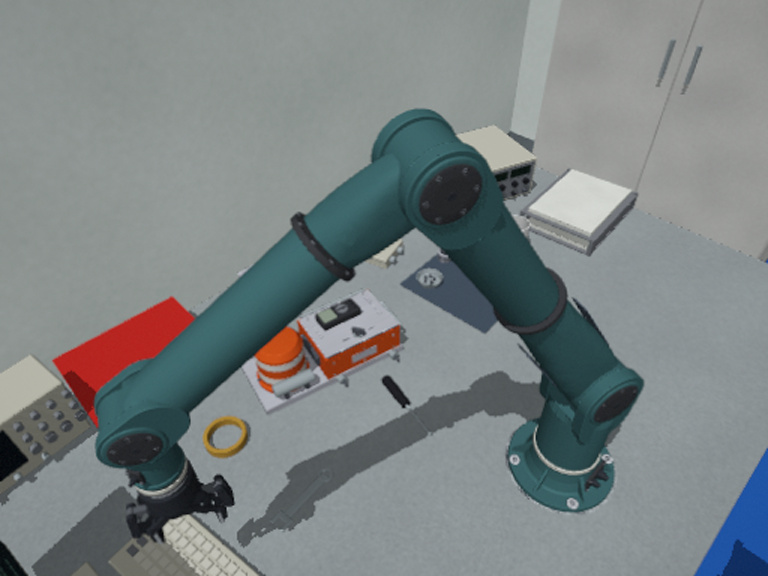

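```bash
python3 - <<'E'
from h import *
c=cal('s1')
for n,uv,z in [('matA',(167,322),3),('matB',(278,293),3),('matC',(322,390),3),('matD',(193,427),3),('memtop',(528,272),138),('met',(447,299),115),('wing',(431,274),105),('dish',(279,372),10),('cap',(221,397),30),('boxNL',(381,277),88),('boxNR',(484,268),88),('boxFL',(385,331),86),('boxFR',(496,323),86)]:
    print(n,np.round(atz(c,(uv[0]/1.5,uv[1]/1.5),z)))
im=cv2.imread('pics/s1_raw.png'); out(im,'s1c',(240,170,390,250),5)
E
```

```text
matA [ 366. -433.    3.]
matB [ 358. -191.    3.]
matC [ 652. -174.    3.]
matD [ 651. -412.    3.]
memtop [618. 267. 138.]
met [611.  96. 115.]
wing [523. 103. 105.]
dish [ 587. -241.   10.]
cap [ 624. -353.   30.]
boxNL [478.  11.  88.]
boxNR [527. 227.  88.]
boxFL [623. -36.  86.]
boxFR [678. 171.  86.]
```

View pics/s1c.png

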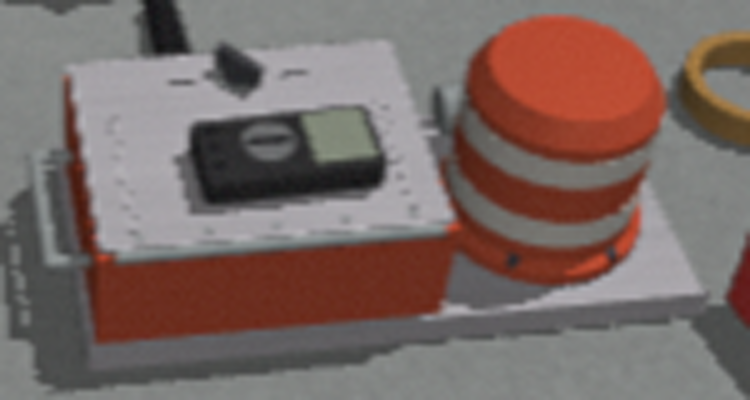

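Emit:
step_arm(
  dp=[
    [0,-22,30],
    [0,-22,30],
    [0,-22,30],
    [0,-22,30],
    [0,-22,30],
  ],
  twist=[0,0,0,0,0],
)

```text
t: 0.52
tcp_pos: [398.4, 490.3, 230.8]
ee_rot: [0.345, 1.543, -0.346]
ft_force: [0.3, 0.7, 0.0]
finger_gap: 0.998
```

Emit:
step_arm(
  dp=[
    [0,-22,30],
    [0,-22,30],
    [0,-22,30],
    [0,-22,30],
    [0,-22,30],
  ],
  twist=[0,0,0,0,0],
)

```text
t: 0.93
tcp_pos: [487.1, 326.8, 231.0]
ee_rot: [0.345, 1.544, -0.346]
ft_force: [-0.3, 0.2, -0.3]
finger_gap: 1.0
```

Emit:
step_arm(
  dp=[
    [0,-22,30],
    [0,-22,30],
    [0,-22,30],
    [0,-22,30],
    [0,-22,30],
  ],
  twist=[0,0,0,0,0],
)

```text
t: 1.35
tcp_pos: [575.8, 163.5, 231.0]
ee_rot: [0.345, 1.544, -0.346]
ft_force: [0.0, 0.8, -1.0]
finger_gap: 0.998
```

Emit:
step_arm(
  dp=[
    [0,-22,30],
    [0,-22,30],
    [0,0,0],
    [0,0,0],
    [0,0,0],
  ],
  twist=[0,0,7,7,7],
)

```text
t: 1.77
tcp_pos: [611.1, 98.2, 230.8]
ee_rot: [0.637, 1.476, -0.638]
ft_force: [-0.0, 0.4, -0.2]
finger_gap: 0.999
```

Emit:
step_arm(
  dp=[
    [0,0,0],
    [0,0,0],
    [0,0,0],
    [0,0,0],
    [0,0,0],
  ],
  twist=[7,7,7,7,7],
)

```text
t: 2.18
tcp_pos: [610.6, 99.9, 230.9]
ee_rot: [1.1, 1.276, -1.101]
ft_force: [0.4, -0.4, 0.6]
finger_gap: 1.003
```

Emit:
step_arm(
  dp=[
    [0,0,0],
    [0,0,0],
    [0,0,0],
    [0,0,0],
  ],
  twist=[7,7,7,0],
)

```text
t: 2.52
tcp_pos: [610.6, 100.1, 230.7]
ee_rot: [1.365, 1.1, -1.367]
ft_force: [0.4, 0.2, -0.5]
finger_gap: 0.997
```

```bash
python3 - <<'E'
from h import *
st(); shot('wrist','w1',None,1.5)
E
```

```text
t 2.5167 tcp [610.6 100.1 230.7] gap 0.9968955669931844 F [ 0.4  0.2 -0.5]
[[-0.001  0.977 -0.214]
 [-0.001 -0.214 -0.977]
 [-1.    -0.001  0.001]]
q [-0.57  0.49  0.47  1.87 -0.29  0.84 -0.17]
```

View pics/w1.png

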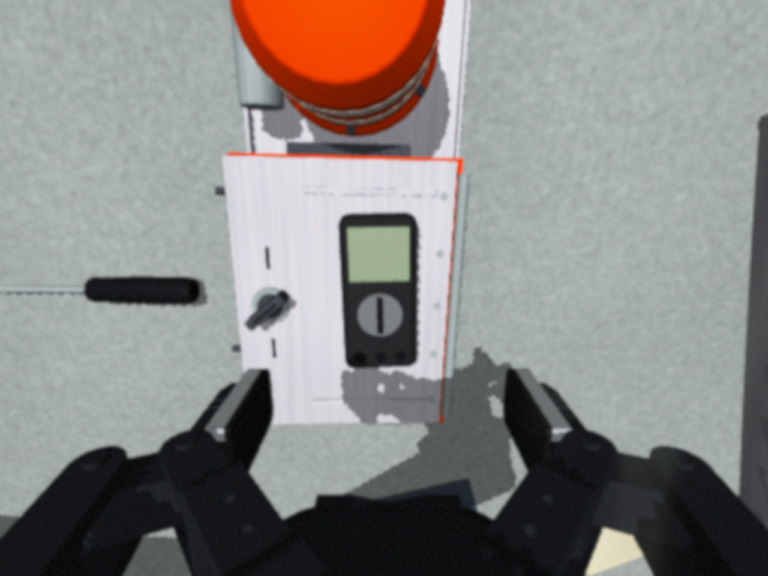

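```bash
python3 - <<'E'
from h import *
c=cal('w1')
f=lambda u,z: atz(c,(u[0]/1.5,u[1]/1.5),z)
P=[f(u,117) for u in [(342,216),(413,213),(417,366),(348,366)]]
print(np.round(P)); m=np.mean(P,0); print('meter',m, 'len',P[3]-P[0],P[2]-P[1],'w',P[1]-P[0])
a=P[0]+P[1]-P[2]-P[3]; print('meter long head',np.degrees(np.arctan2(a[1],a[0])))
M=[f(u,95) for u in [(267,247),(269,268),(274,340),(275,357)]]; print(np.round(M,1)); d=M[0]-M[3]; print('marks head',np.degrees(np.arctan2(d[1],d[0])),np.linalg.norm(d),'mid',(M[0]+M[3])/2, (M[1]+M[2])/2)
W=[f(u,113) for u in [(250,325),(290,294)]]; d=W[1]-W[0]; print('wing',np.round(W),np.linalg.norm(d),np.degrees(np.arctan2(d[1],d[0])),np.mean(W,0))
for u in [(228,155),(462,160),(443,422),(246,424)]: print(np.round(f(u,92)))
im=cv2.imread('pics/w1_raw.png'); out(im,'w1c',(150,150,250,250),6)
E
```

```text
[[592. 154. 117.]
 [636. 146. 117.]
 [618.  39. 117.]
 [570.  50. 117.]]
meter [604.15790361  97.18371444 117.        ] len [ -22.05229107 -103.93240231    0.        ] [ -18.18653376 -106.6739146     0.        ] w [44.53017512 -7.77603573  0.        ]
meter long head 79.1833266422774
[[531.8 142.1  95. ]
 [528.6 127.2  95. ]
 [515.3  72.4  95. ]
 [511.8  58.6  95. ]]
marks head 76.55201757384448 85.88561140341046 mid [521.82242375 100.33522879  95.        ] [521.94553679  99.81750605  95.        ]
wing [[509.  94. 113.]
 [543. 110. 113.]] 37.548183953384935 25.242917893273535 [526.45494208 101.70562215 113.        ]
[524. 206.  92.]
[676. 170.  92.]
[629. -29.  92.]
[469.   4.  92.]
```

View pics/w1c.png

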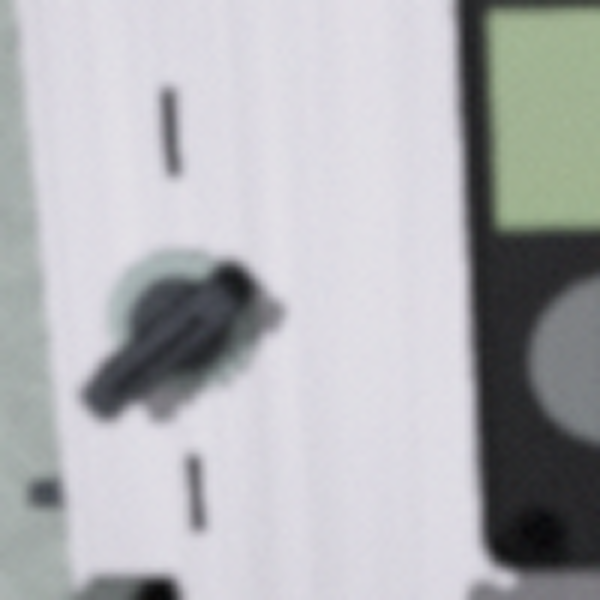

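Emit:
step_arm(
  dp=[
    [20,-3,2],
    [25,-3,2],
    [25,0,0],
    [25,0,0],
    [0,0,0],
  ],
  twist=[-1.5,0,0,0,0],
  claw=0.6,
)

```text
t: 2.98
tcp_pos: [600.5, 97.1, 131.9]
ee_rot: [1.338, 1.121, -1.352]
ft_force: [-1.9, 0.7, -0.2]
finger_gap: 0.8
```

Emit:
step_arm(
  dp=[
    [15,0,0],
    [13,0,0],
    [7,0,0],
    [3,0,0],
    [0,0,0],
  ],
  twist=[0,0,0,0,0],
)

```text
t: 3.4
tcp_pos: [604.1, 97.2, 98.1]
ee_rot: [1.345, 1.115, -1.346]
ft_force: [-0.2, -1.1, 0.1]
finger_gap: 0.802
```

Emit:
step_arm(
  dp=[
    [0,0,0],
    [0,0,0],
    [0,0,0],
    [0,0,0],
    [0,0,0],
  ],
  twist=[0,0,0,0,0],
  claw=-1,
)

```text
t: 3.82
tcp_pos: [604.9, 97.1, 99.5]
ee_rot: [1.347, 1.114, -1.345]
ft_force: [-0.9, -0.0, 5.6]
finger_gap: 0.588
```

Emit:
step_arm(
  dp=[
    [0,0,0],
    [0,0,0],
    [0,0,0],
  ],
  twist=[0,0,0],
)

```text
t: 4.07
tcp_pos: [604.9, 97.2, 99.5]
ee_rot: [1.347, 1.114, -1.345]
ft_force: [-1.1, -0.2, 6.1]
finger_gap: 0.588
```

Emit:
step_arm(
  dp=[
    [-10,0,0],
    [-25,0,0],
    [-30,0,0],
    [-25,0,0],
    [0,-8,36],
  ],
  twist=[0,0,0,0,0],
)

```text
t: 4.48
tcp_pos: [597.0, 72.3, 193.5]
ee_rot: [1.35, 1.117, -1.323]
ft_force: [1.4, -0.2, -1.5]
finger_gap: 0.59
```

Emit:
step_arm(
  dp=[
    [0,-8,36],
    [0,-8,36],
    [0,-8,36],
    [0,-8,36],
    [0,-8,36],
  ],
  twist=[0,0,0,0,0],
)

```text
t: 4.9
tcp_pos: [515.9, -107.4, 188.8]
ee_rot: [1.346, 1.114, -1.345]
ft_force: [-0.5, -0.6, -1.9]
finger_gap: 0.59
```

Emit:
step_arm(
  dp=[
    [0,-8,36],
    [0,-8,36],
    [0,-8,36],
    [0,-8,36],
    [0,-8,36],
  ],
  twist=[0,0,0,0,0],
)

```text
t: 5.32
tcp_pos: [443.0, -276.9, 188.8]
ee_rot: [1.346, 1.114, -1.346]
ft_force: [0.8, -0.4, -1.2]
finger_gap: 0.586
```

Emit:
step_arm(
  dp=[
    [0,-8,36],
    [0,0,0],
    [0,0,0],
    [0,0,0],
  ],
  twist=[0,-6.5,-6.5,0],
)

```text
t: 5.65
tcp_pos: [428.7, -310.3, 188.7]
ee_rot: [1.181, 1.227, -1.18]
ft_force: [0.5, 0.1, -1.1]
finger_gap: 0.587
```

```bash
python3 - <<'E'
from h import *
st(); shot('wrist','w2',None,1)
shot('scene','s2')
a=cv2.imread('pics/w2.png');b=cv2.resize(cv2.imread('pics/s2_raw.png')[150:350,60:340],None,fx=1,fy=1)
o=np.zeros((584,512,3),np.uint8);o[:384]=a;o[384:,:280]=b;cv2.imwrite('pics/c2.png',o)
E
```

```text
t 5.65 tcp [ 428.7 -310.3  188.7] gap 0.5872621799830443 F [ 0.5  0.1 -1.1]
[[ 0.001  0.999  0.039]
 [-0.     0.039 -0.999]
 [-1.     0.001  0.   ]]
q [ 0.26  0.43  0.37  2.1  -0.25  0.66  0.84]
```

View pics/c2.png

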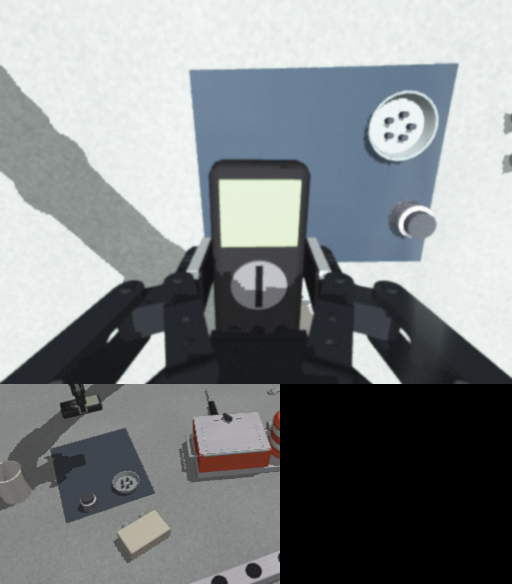

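```bash
python3 - <<'E'
from h import *
c=cal('w2')
for u in [(190,70),(457,64),(422,261),(204,265)]: print(np.round(atz(c,u,3)))
print(proj(c,[[428.7,-310.3,3],[428.7,-310.3,187]]), [np.round(atz(c,u,3+h)) for u,h in [((403,126),9),((420,224),38)]])
P=[atz(c,u,207.5) for u in [(211,164),(308,164)]];print(P)
E
```

```text
[ 347. -191.    3.]
[ 643. -175.    3.]
[ 661. -422.    3.]
[ 356. -441.    3.]
[[258.81441172 176.45003901]
 [259.18430604 245.64363539]] [array([ 593., -242.,   12.]), array([ 621., -351.,   41.])]
[array([ 403.63853606, -257.23142897,  207.5       ]), array([ 449.57521599, -255.40985562,  207.5       ])]
```

Emit:
step_arm(
  dp=[
    [25,0,0],
    [40,0,0],
    [40,0,0],
    [35,0,0],
    [20,0,0],
  ],
  twist=[0,0,0,0,0],
)

```text
t: 6.17
tcp_pos: [428.7, -307.4, 25.2]
ee_rot: [1.181, 1.231, -1.182]
ft_force: [-0.5, -0.1, -1.9]
finger_gap: 0.594
```

Emit:
step_arm(
  dp=[
    [8,0,0],
    [4,0,0],
    [2,0,0],
    [0,0,0],
    [0,0,0],
  ],
  twist=[0,0,0,0,0],
)

```text
t: 6.58
tcp_pos: [430.4, -309.9, 15.6]
ee_rot: [1.18, 1.225, -1.18]
ft_force: [-0.8, -0.4, -1.2]
finger_gap: 0.591
```

Emit:
step_arm(
  dp=[
    [1,0,0],
    [1,0,0],
    [0,0,0],
  ],
  twist=[0,0,0],
)

```text
t: 6.83
tcp_pos: [429.8, -309.5, 12.9]
ee_rot: [1.18, 1.226, -1.18]
ft_force: [0.4, -0.1, -2.1]
finger_gap: 0.595
```

Emit:
step_arm(
  dp=[
    [1,0,0],
    [1,0,0],
    [0,0,0],
  ],
  twist=[0,0,0],
)

```text
t: 7.08
tcp_pos: [429.7, -309.5, 11.6]
ee_rot: [1.181, 1.227, -1.18]
ft_force: [-1.1, 1.0, 10.4]
finger_gap: 0.591
```

Emit:
step_arm(
  dp=[
    [0.5,0,0],
    [0.5,0,0],
    [0,0,0],
  ],
  twist=[0,0,0],
)

```text
t: 7.33
tcp_pos: [429.7, -309.5, 11.5]
ee_rot: [1.181, 1.226, -1.179]
ft_force: [-3.0, 2.9, 19.0]
finger_gap: 0.591
```

Emit:
step_arm(
  dp=[
    [-1,0,0],
    [0,0,0],
    [0,0,0],
    [0,0,0],
  ],
  twist=[0,0,0,0],
  claw=0.6,
)

```text
t: 7.67
tcp_pos: [429.5, -309.4, 10.2]
ee_rot: [1.18, 1.228, -1.18]
ft_force: [0.1, -0.3, -0.1]
finger_gap: 0.801
```

Emit:
step_arm(
  dp=[
    [-10,0,0],
    [-25,0,0],
    [-40,0,0],
    [-40,0,0],
    [-40,0,0],
  ],
  twist=[0,0,0,0,0],
)

```text
t: 8.08
tcp_pos: [428.7, -309.0, 167.0]
ee_rot: [1.18, 1.229, -1.181]
ft_force: [1.9, 0.0, -0.3]
finger_gap: 0.803
```

```bash
python3 - <<'E'
from h import *
st(); shot('wrist','w3',None,1)
E
```

```text
t 8.0833 tcp [ 428.7 -309.   167. ] gap 0.8032926760117356 F [ 1.9  0.  -0.3]
[[-0.001  0.999  0.039]
 [ 0.001  0.039 -0.999]
 [-1.    -0.001 -0.001]]
q [ 0.26  0.46  0.37  2.12 -0.28  0.61  0.87]
```

View pics/w3.png

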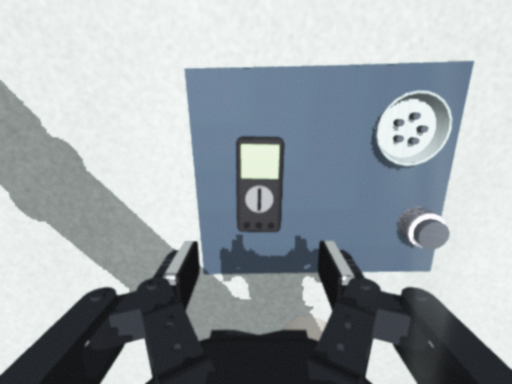

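Emit:
step_arm(
  dp=[
    [0,10,-37],
    [0,10,-37],
    [0,10,-37],
    [0,10,-37],
    [0,10,-37],
  ],
  twist=[0,0,0,0,0],
)

```text
t: 8.55
tcp_pos: [472.0, -120.9, 165.8]
ee_rot: [1.181, 1.227, -1.18]
ft_force: [0.5, -1.0, -0.7]
finger_gap: 0.799
```

Emit:
step_arm(
  dp=[
    [0,10,-37],
    [0,10,-37],
    [0,10,-37],
    [0,10,-37],
    [0,10,-37],
  ],
  twist=[0,0,0,0,0],
)

```text
t: 8.97
tcp_pos: [514.7, 66.2, 165.7]
ee_rot: [1.18, 1.228, -1.18]
ft_force: [1.1, -0.2, -0.1]
finger_gap: 0.8
```

Emit:
step_arm(
  dp=[
    [0,10,-37],
    [0,0,0],
    [0,0,0],
    [0,0,0],
    [0,0,0],
  ],
  twist=[0,7,7,7,7],
)

```text
t: 9.38
tcp_pos: [523.1, 102.1, 165.6]
ee_rot: [1.536, 0.959, -1.536]
ft_force: [0.5, -0.4, 0.2]
finger_gap: 0.802
```

Emit:
step_arm(
  dp=[
    [0,0,0],
    [0,0,0],
    [0,0,0],
    [0,0,0],
    [0,0,0],
  ],
  twist=[7,7,7,7,7],
)

```text
t: 9.8
tcp_pos: [523.1, 101.8, 165.7]
ee_rot: [1.939, 0.5, -1.939]
ft_force: [-1.1, 0.2, -0.1]
finger_gap: 0.799
```

Emit:
step_arm(
  dp=[
    [0,0,0],
    [0,0,0],
    [0,0,0],
  ],
  twist=[3,0,0],
)

```text
t: 10.05
tcp_pos: [523.2, 101.8, 165.4]
ee_rot: [1.966, 0.46, -1.966]
ft_force: [0.3, -0.5, -0.5]
finger_gap: 0.801
```

```bash
python3 - <<'E'
from h import *
st(); shot('wrist','w4',(130,80,390,275),3)
E
```

```text
t 10.05 tcp [523.2 101.8 165.4] gap 0.8008733501404129 F [ 0.3 -0.5 -0.5]
[[-0.     0.444 -0.896]
 [-0.    -0.896 -0.444]
 [-1.    -0.     0.   ]]
q [-0.8   0.55  0.73  2.12 -0.58  0.68 -0.79]
```

View pics/w4.png

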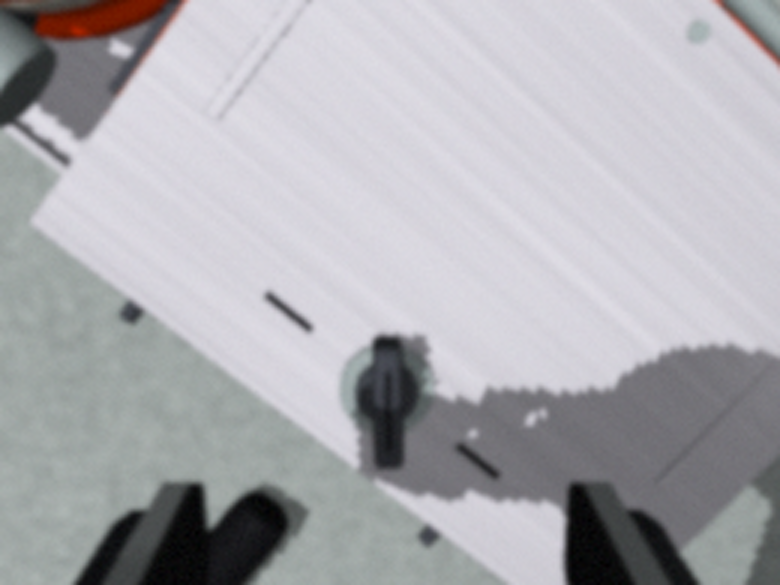

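```bash
python3 - <<'E'
from h import *
c=cal('w4')
f=lambda u,z: atz(c,(130+u[0]/3,80+u[1]/3),z)
M=[f(u,95) for u in [(266,293),(311,330),(458,445),(498,477)]]; d=M[0]-M[3]; print('marks',np.round(M,1),np.degrees(np.arctan2(d[1],d[0])),np.linalg.norm(d),(M[0]+M[3])/2,(M[1]+M[2])/2)
W=[f(u,114.7) for u in [(388,338),(388,467)]]; d=W[0]-W[1]; print('wing',np.round(W,1),np.linalg.norm(d),np.degrees(np.arctan2(d[1],d[0])),np.mean(W,0))
# target shift
s=readout.get_state(); R=Ro.from_rotvec(s['ee_rot']).as_matrix()
print(R.T@(np.mean(W,0)-s['tcp_pos']),R.T@((M[1]+M[2])/2-s['tcp_pos']))
E
```

```text
marks [[531.5 142.6  95. ]
 [527.4 127.   95. ]
 [514.7  73.8  95. ]
 [510.9  58.3  95. ]] 76.21081618977614 86.76152606674836 [521.20316559 100.42194867  95.        ] [521.07123303 100.38665826  95.        ]
wing [[540.2 109.4 114.7]
 [507.8  93.3 114.7]] 36.14257055700442 26.45427264010493 [523.99905756 101.33500921 114.7       ]
[50.76781167  0.72672228 -0.50649285] [70.46789058  0.28163134  2.53822569]
```

Emit:
step_arm(
  dp=[
    [15,0,1],
    [20,0,0],
    [17,0,0],
    [8,0,0],
    [4,0,0],
  ],
  twist=[0,0,0,0,0],
  claw=-0.2,
)

```text
t: 10.52
tcp_pos: [521.8, 101.1, 100.4]
ee_rot: [1.965, 0.459, -1.969]
ft_force: [-0.1, -0.5, -0.6]
finger_gap: 0.398
```

Emit:
step_arm(
  dp=[
    [0,0,0],
    [0,0,0],
  ],
  twist=[0,0],
)

```text
t: 10.68
tcp_pos: [523.0, 101.0, 101.8]
ee_rot: [1.968, 0.458, -1.966]
ft_force: [0.7, 0.5, -0.2]
finger_gap: 0.397
```

Emit:
step_arm(
  dp=[
    [0,0,0],
    [0,0,0],
    [0,0,0],
    [0,0,0],
    [0,0,0],
  ],
  twist=[0,0,0,0,0],
  claw=-1,
)

```text
t: 11.1
tcp_pos: [523.0, 101.4, 101.9]
ee_rot: [1.968, 0.459, -1.966]
ft_force: [-1.0, -0.1, 4.5]
finger_gap: 0.072
```

Emit:
step_arm(
  dp=[
    [0,0,0],
    [0,0,0],
    [0,0,0],
    [0,0,0],
  ],
  twist=[0,0,0,0],
)

```text
t: 11.43
tcp_pos: [523.0, 101.4, 101.8]
ee_rot: [1.968, 0.459, -1.966]
ft_force: [-0.1, -0.5, 5.7]
finger_gap: 0.067
```

Emit:
step_arm(
  dp=[
    [0,0,0],
    [0,0,0],
    [0,0,0],
    [0,0,0],
    [0,0,0],
  ],
  twist=[-5,-6,-6,-6,-6],
)

```text
t: 11.85
tcp_pos: [522.9, 101.5, 101.6]
ee_rot: [1.638, 0.862, -1.636]
ft_force: [-0.2, 0.1, 2.4]
finger_gap: 0.071
```

Emit:
step_arm(
  dp=[
    [0,0,0],
    [0,0,0],
    [0,0,0],
    [0,0,0],
    [0,0,0],
  ],
  twist=[-6,-6,-5,-4,0],
)

```text
t: 12.27
tcp_pos: [522.8, 101.5, 101.0]
ee_rot: [1.384, 1.087, -1.382]
ft_force: [1.2, 0.1, -4.4]
finger_gap: 0.071
```

Emit:
step_arm(
  dp=[
    [0,0,0],
    [0,0,0],
  ],
  twist=[0,0],
)

```text
t: 12.43
tcp_pos: [522.8, 101.5, 101.1]
ee_rot: [1.385, 1.085, -1.384]
ft_force: [2.9, 1.9, -2.7]
finger_gap: 0.072
```

```bash
python3 - <<'E'
from h import *
s,R=st(); print(np.degrees(np.arctan2(R[1,1],R[0,1])),s['moment'])
E
```

```text
t 12.4333 tcp [522.8 101.5 101.1] gap 0.07228299876983184 F [ 2.9  1.9 -2.7]
[[ 0.001  0.971 -0.239]
 [ 0.    -0.239 -0.971]
 [-1.     0.    -0.   ]]
q [-0.54  0.58  0.37  2.15 -0.44  0.48 -0.08]
-13.835989652079993 [ 0.67751477 -0.34245052  0.0338509 ]
```

Emit:
step_arm(
  dp=[
    [0,0,0],
    [0,0,0],
    [0,0,0],
    [0,0,0],
  ],
  twist=[0,0,0,0],
  claw=-0.2,
)

```text
t: 12.77
tcp_pos: [522.2, 100.9, 101.4]
ee_rot: [1.383, 1.086, -1.384]
ft_force: [0.1, -0.3, -0.6]
finger_gap: 0.398
```

Emit:
step_arm(
  dp=[
    [-5,0,0],
    [-15,0,0],
    [-20,0,0],
    [-20,0,0],
    [-5,0,0],
  ],
  twist=[0,0,0,0,0],
)

```text
t: 13.18
tcp_pos: [524.1, 101.2, 169.1]
ee_rot: [1.387, 1.084, -1.38]
ft_force: [-0.1, -0.4, 0.8]
finger_gap: 0.397
```

```bash
python3 - <<'E'
from h import *
s,R=st(); shot('wrist','w5',(130,80,390,275),3)
E
```

```text
t 13.1833 tcp [524.1 101.2 169.1] gap 0.3967480681955976 F [-0.1 -0.4  0.8]
[[ 0.005  0.971 -0.238]
 [ 0.001 -0.238 -0.971]
 [-1.     0.004 -0.002]]
q [-0.62  0.48  0.46  2.11 -0.36  0.62 -0.15]
```

View pics/w5.png

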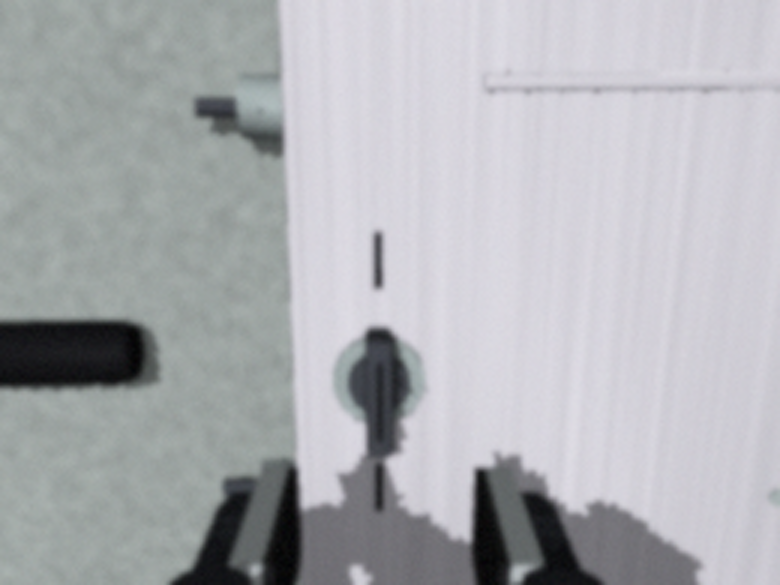

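Emit:
step_arm(
  dp=[
    [0,-5,20],
    [0,-4,20],
    [10,0,0],
    [15,0,0],
    [15,0,0],
  ],
  twist=[0,0,0,0,0],
  claw=-1,
)

```text
t: 13.65
tcp_pos: [504.1, 64.6, 125.4]
ee_rot: [1.385, 1.086, -1.384]
ft_force: [-0.1, 0.1, -0.0]
finger_gap: -0.001
```

Emit:
step_arm(
  dp=[
    [15,0,0],
    [10,0,0],
    [4,0,0],
    [2,0,0],
    [0,0,0],
  ],
  twist=[0,0,0,0,0],
)

```text
t: 14.07
tcp_pos: [504.2, 64.5, 94.9]
ee_rot: [1.383, 1.086, -1.385]
ft_force: [0.4, -0.2, 0.5]
finger_gap: 0.001
```

Emit:
step_arm(
  dp=[
    [1,0,0],
    [1,0,0],
    [0,0,0],
  ],
  twist=[0,0,0],
)

```text
t: 14.32
tcp_pos: [504.5, 64.6, 93.7]
ee_rot: [1.384, 1.086, -1.383]
ft_force: [-0.0, -0.1, -0.2]
finger_gap: -0.003
```

Emit:
step_arm(
  dp=[
    [1,0,0],
    [0,0,0],
    [0,0,0],
  ],
  twist=[0,0,0],
)

```text
t: 14.57
tcp_pos: [504.4, 64.6, 92.5]
ee_rot: [1.384, 1.086, -1.383]
ft_force: [0.2, 0.1, 0.5]
finger_gap: -0.002
```

Emit:
step_arm(
  dp=[
    [1,0,0],
    [0,0,0],
    [0,0,0],
  ],
  twist=[0,0,0],
)

```text
t: 14.82
tcp_pos: [504.4, 64.6, 91.5]
ee_rot: [1.384, 1.086, -1.383]
ft_force: [-0.7, 0.4, 1.9]
finger_gap: -0.001
```

Emit:
step_arm(
  dp=[
    [1,0,0],
    [0,0,0],
    [0,0,0],
  ],
  twist=[0,0,0],
)

```text
t: 15.07
tcp_pos: [504.4, 64.6, 90.5]
ee_rot: [1.384, 1.086, -1.384]
ft_force: [0.2, 0.3, 3.9]
finger_gap: -0.004
```

Emit:
step_arm(
  dp=[
    [1,0,0],
    [0,0,0],
    [0,0,0],
  ],
  twist=[0,0,0],
)

```text
t: 15.32
tcp_pos: [504.4, 64.6, 89.6]
ee_rot: [1.384, 1.086, -1.383]
ft_force: [0.1, -1.0, 6.2]
finger_gap: 0.001
```

Emit:
step_arm(
  dp=[
    [0.5,0,0],
    [0,0,0],
    [0,0,0],
  ],
  twist=[0,0,0],
)

```text
t: 15.57
tcp_pos: [504.4, 64.6, 89.5]
ee_rot: [1.385, 1.086, -1.383]
ft_force: [-1.8, 1.0, 10.5]
finger_gap: 0.004
```

Emit:
step_arm(
  dp=[
    [0.4,0,0],
    [0,0,0],
    [0,0,0],
  ],
  twist=[0,0,0],
)

```text
t: 15.82
tcp_pos: [504.4, 64.6, 89.5]
ee_rot: [1.385, 1.086, -1.383]
ft_force: [-2.9, 0.0, 14.0]
finger_gap: 0.002
```

Emit:
step_arm(
  dp=[
    [0,0,0],
    [0,0,0],
    [0,0,0],
    [0,0,0],
    [0,0,0],
  ],
  twist=[0,0,0,0,0],
)

```text
t: 16.23
tcp_pos: [504.4, 64.6, 89.5]
ee_rot: [1.385, 1.086, -1.383]
ft_force: [-1.3, 0.2, 14.4]
finger_gap: 0.001
```

```bash
python3 - <<'E'
from h import *
st(); shot('wrist','w6'); shot('scene','s6')
a=cv2.imread('pics/w6_raw.png')[60:260,110:410]; b=cv2.imread('pics/s6_raw.png')[150:330,90:390]
a=cv2.resize(a,None,fx=1.6,fy=1.6);b=cv2.resize(b,(480,288)); cv2.imwrite('pics/c6.png',np.vstack([a[:300],b]))
E
```

```text
t 16.2333 tcp [504.4  64.6  89.5] gap 0.0011777093988406498 F [-1.3  0.2 14.4]
[[ 0.     0.971 -0.238]
 [ 0.001 -0.238 -0.971]
 [-1.     0.    -0.001]]
q [-0.46  0.58  0.34  2.2  -0.46  0.43  0.  ]
```

View pics/c6.png

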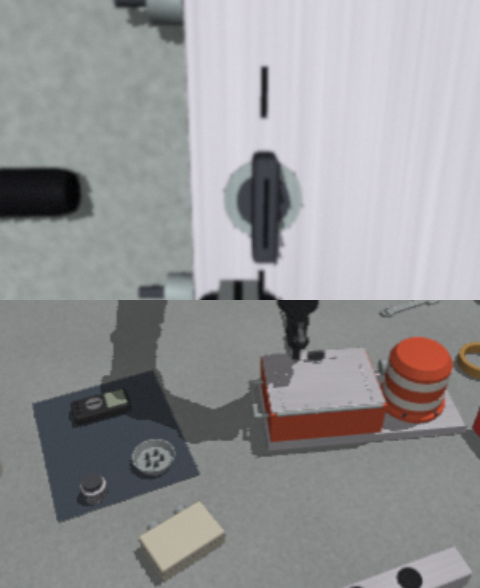

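The last pictures show the wing in line with the marks, the meter on the mat, and the fingertips pressing the plate beside the wing.

```bash
python3 -c "
from plant import arm; print(arm.close_job())"
```

```text
the job is handed in; nothing more can be done
None
```

The job is done and handed in at about 16.3 s of the 56 s allowed, with the hand still pressing the cover.

- **Meter:** it now lies face up on the empty half of the mat nearest the robot, at about (430, -310) mm. The near-view picture after letting go confirmed this.
- **Wing:** I turned it about 50° counter-clockwise and let it go. The jaws stood at 76.2°, and I measured the index marks at 76.2° to 76.6°. The pictures afterwards show it pointing at both marks.
- **Cover:** the shut fingertips press on the plate about 40 mm to the right of the wing, near the free edge. First contact was at about 92 mm, which fits the pin having dropped in. The tip stopped at 89.5 mm, the height of the shut cover's top. The push held steady at about 14 N, within the 7 to 20 N you gave.

Nothing else appeared moved in the last pictures; the mug, tape and spanner were not clearly in those crops. No check failed or disagreed.

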